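# Pack the passed brush and lay the next one on the sloping inspection rest

## Robot

A 6-joint arm with a two-finger parallel gripper is mounted at the origin on the work surface. World frame = base frame: x ahead of the robot, y to its left, z up, the work surface at z = 0. Lengths are in m, angles in rad, forces in N, time in s.
With the tool pointing down it reaches from about 0.325 to 0.85 m from the base axis. Payload 4.4 kg.
Tool frame: the origin (TCP) lies on the front face of the gripper's body, between the roots of the fingers; the fingertips stand 97 mm ahead of it and the grasp point (between the pads) lies 78 mm ahead of it; z points along the fingers, y is the line along which they close (so a half turn about z gives the same grasp; the last joint's range is limited). The gripper opens to 94 mm and grips with 3 to 60 N. Pads are 16 mm wide; open, the fingers measure 119 mm over their backs; the gripper's body (75 mm by 177 mm) begins 78 mm behind the grasp point.
Start: joints at [0.996, 0.207, 1.542, -0, 1.393, -0.15], TCP at [0.237, 0.524, 0.303] pointing down, gripper open.
Joint ranges: [-2.73, 2.73], [-0.86, 2.22], [0.23, 2.46], [-1.11, 4.25], [0.08, 2.63], [-2.82, 2.82]. Speed limits (rad/s): [2.79, 2.79, 3.14, 3.14, 3.14, 3.14].

## Interface

Orientations are given as a 3x3 rotation matrix whose columns are the frame's x, y, z axes.
In Python, from rig import manip gives the robot as it stands. Calls block until the motion is done:
- manip.reach(position, orientation): joint-space move of the TCP to a pose.
- manip.move_l(position, rotation=None, vel=0.15): straight line of the TCP; rotation=None keeps the orientation; vel is the mean speed in m/s.
- manip.movej(angles): joint-space move.
- manip.grip(opening, strength=None): finger opening in m; strength is the grip in N (None keeps the last); returns when the fingers have stopped.
- manip.wait(seconds).
- manip.solve_ik(position, orientation): joint angles nearest the present ones, or None.
- manip.camera(name): name is "scene" or "top"; returns the picture (400x640x3 uint8, red, green, blue); there is no depth.
- manip.camera_model(name): a dict with "fovy" (degrees; the focal length in pixels is half the picture's height over the tangent of half this angle, whatever the lens; pixels are square), "cx", "cy" (the principal point, pixels), "eye" and "orientation" of the camera in the world. Camera axes: x right, y down, z forward; pixel columns grow to the right and rows downward; lengths in m; the calibration is good to about 2 mm. A picture is of the moment at which its call begins. camera_model takes no time and is no camera call.
A pose or a line that the arm cannot do raises manip.IKError and nothing moves.
- manip.sign_off(): hands the job in; it is judged then, once.
Readings, each from a call of its own:
- manip.read_t(): time.
- manip.read_joints(): joint angles.
- manip.read_qd(): joint speeds.
- manip.read_joint_torque(): joint torques, N m.
- manip.read_tcp_pos(): TCP position.
- manip.read_tool_rot(): TCP orientation.
- manip.read_wrist_force(): force on the tool from outside, world axes, zero at the start.
- manip.read_wrist_torque(): the same for the moment, N m.
- manip.read_finger_gap(): finger opening in m.
- manip.read_finger_force(): force on a finger pad.
Only numpy, scipy, OpenCV 4.12 (cv2) and the standard library are available. Lean on these libraries where they do the work, as an engineer would, in place of code of your own. Each camera call takes 0.05 s, during which the arm holds its last target. There are 200 camera calls.

## Task

The wooden brush lying on the sloping inspection rest has passed: pack it flat into the empty place in the black tray (the one with the paper slip), head the same way as its two neighbours. Then take the brush from the dark mat and lay it on the rest in the same way, pins up, head at the upper end, centred along the narrow rail with its handle end against the stop. Lower each brush fully onto its support before letting go, and do not disturb the packed brushes, bottle, mug or tape.

Things in the scene. Friction and masses are not known exactly. Their poses are not given: they have to be found in the camera images.
- passed: The passed brush, at first on the rest: wooden hairbrush 184 mm long, pins up, 0.1-0.2 kg. Origin midway on its flat underside; x to the head, z up. Head x=+8..+92 mm, 64 wide, 18 thick, rounded ends, stiff wooden pins to 30 mm above the underside. Straight handle x=-92..+8 mm, 22 wide, 20 tall. Balance near x=+25 mm.
- passed_head (a point): Middle of the top of the passed brush's head, at (50, 0, 18) mm in its frame.
- next: The next brush, at first lying on the mat, like the passed one: wooden hairbrush 184 mm long, pins up, 0.1-0.2 kg. Origin midway on its flat underside; x to the head, z up. Head x=+8..+92 mm, 64 wide, 18 thick, rounded ends, stiff wooden pins to 30 mm above the underside. Straight handle x=-92..+8 mm, 22 wide, 20 tall. Balance near x=+25 mm.
- next_head (a point): Middle of the top of the next brush's head, at (50, 0, 18) mm in its frame.
- rest: Fixed plywood inspection rest: base 200 x 90 x 15 mm, two posts and a narrow rail sloping up at 25 degrees along the base's +x. Origin at the centre of the base's underside.
- rail: The rest's rail, 20 mm wide, 14 thick, at 25 degrees. Origin on its top surface, 150 mm above the table, where the origin of a well-laid brush lies; x up the slope, y across, z out of the surface. It runs from x=-92 mm (face of the steel stop, 40 wide, 12 mm proud) to x=+70 mm. Brush heads overhang it on both sides.
- tray: Fixed black open tray, outside 216 x 220 x 40 mm, walls and floor 6 mm; origin at the centre of its underside. Three brush places side by side at y = -68, 0, +68 mm, handles to -x; two are taken. The free place leaves about 8 mm in all beside a brush head; beside the handle 25 mm to the wall and 46 mm to the next handle.
- slip: Paper slip (150 x 45 mm, paper-thin) on the tray floor in the middle of the empty place; a well-packed brush has its origin on the slip's origin and its x along the slip's x (as the neighbours'). z up, at the tray floor's upper side, 6 mm above the table.
- packed1: A brush already packed in the tray; same shape and frame as the passed one. Leave alone.
- packed2: The other brush already packed in the tray. Leave alone.
- mat: Fixed dark rubber mat 250 x 150 x 3 mm; origin at the centre of its underside.
- oil: Amber bottle, 56 mm across, 125 mm tall, origin under its centre. Bystander.
- mug: White mug, 76 mm across, 85 mm tall, origin under its centre. Bystander.
- tape: Cardboard tape ring, 90 mm across, 24 mm tall, origin under its centre. Bystander.
There are look-alikes about, which are no part of the job. What is shaped like the passed but purple or red is not meant. Several things have the shape of the rest; the one meant has the colours described above.

How it is judged:
By the outcome, as a careful person would: the job done as asked, in the order asked, and still so for the second after the job is handed in, with the robot touching nothing.
It also fails if it takes over 72 s, if anything falls off the work surface, if the arm or the gripper's body presses on something with over 40 N, if the wrist force passes 120 N, or if a joint passes its speed limit or range.

## Working session

There is one attempt and no reset: what is moved stays moved. The work goes in short steps, each a Python script; the robot and the scene stay as the last script left them, time stands still between calls to the robot, and variables do not carry over. Pictures are saved under pics/ and viewed, at most 10 in all, crops included, and the job is handed in when it is done.

```bash
mkdir -p pics; ls; python3 - <<'E'
from rig import manip
import cv2
for n in("scene","top"):
    cv2.imwrite(f"pics/{n}0.png",manip.camera(n)[:,:,::-1]); print(n,manip.camera_model(n))
E
```

```text
pics
scene {'fovy': 53.35663050889152, 'cx': 321.7632266965018, 'cy': 202.43506282871726, 'eye': array([1.07597367, 0.25291448, 1.10452386]), 'orientation': array([[-0.5406602 ,  0.69931959, -0.46758813],
       [ 0.84120048,  0.45488692, -0.29233481],
       [ 0.00826426, -0.55138916, -0.83420723]])}
top {'fovy': 45.3772774641217, 'cx': 321.8910897413061, 'cy': 204.09282935862072, 'eye': array([ 0.31020453, -0.10266474,  1.6344964 ]), 'orientation': array([[ 8.20487699e-04, -9.86392899e-01,  1.64403092e-01],
       [-9.99981382e-01,  1.84792987e-04,  6.09934340e-03],
       [-6.04672956e-03, -1.64405035e-01, -9.86374382e-01]])}
```

View pics/scene0.png

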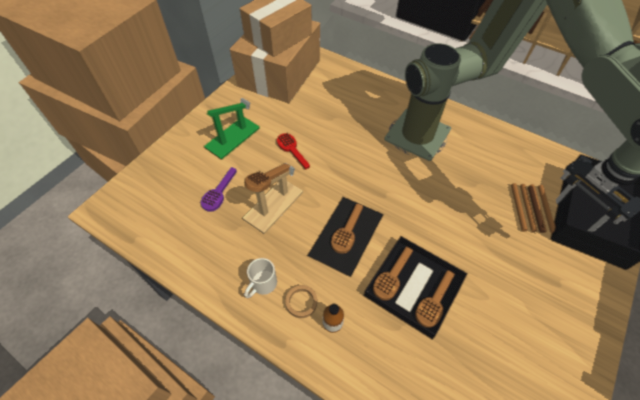

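View pics/top0.png

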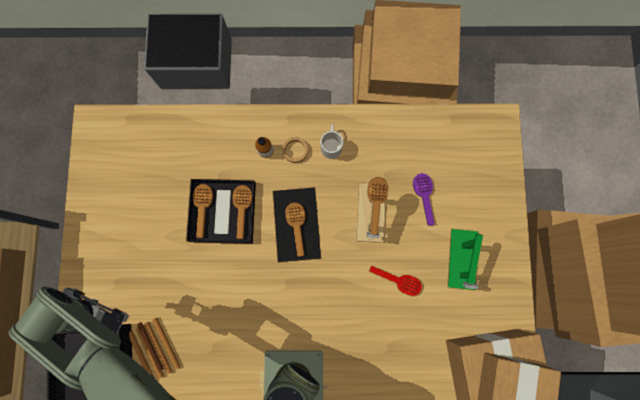

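Scene and top both show: tray with slip at top (222,211), mat brush at (296,229), plywood rest with brush at (375,210); look-alikes are green, red and purple. Next, zoomed crops and automatic segmentation.

```bash
cat > h.py <<'E'
import numpy as np, cv2
from rig import manip
def cam(n):
    m=manip.camera_model(n); f=200/np.tan(np.radians(m["fovy"])/2)
    return f,m["cx"],m["cy"],np.array(m["eye"]),np.array(m["orientation"])
def proj(n,P):
    f,cx,cy,e,R=cam(n); q=(np.atleast_2d(P)-e)@R
    return np.c_[f*q[:,0]/q[:,2]+cx, f*q[:,1]/q[:,2]+cy]
def ray(n,uv,z):
    f,cx,cy,e,R=cam(n); uv=np.atleast_2d(uv).astype(float)
    d=np.c_[(uv[:,0]-cx)/f,(uv[:,1]-cy)/f,np.ones(len(uv))]@R.T
    return e+d*((z-e[2])/d[:,2])[:,None]
E
python3 - <<'E'
from h import *
t=cv2.imread("pics/top0.png"); s=cv2.imread("pics/scene0.png")
def crop(im,x0,y0,w,h,k): return cv2.resize(im[y0:y0+h,x0:x0+w],None,fx=k,fy=k,interpolation=cv2.INTER_CUBIC)
a=crop(t,345,168,60,84,6); b=crop(s,235,152,72,84,6)
cv2.imwrite("pics/rest.png",np.hstack([a,b]))
cv2.imwrite("pics/traymat.png",crop(t,180,170,150,100,5))
# slip
g=t.astype(int); m=((g.min(2)>150)).astype(np.uint8); m[:,:205]=0;m[:,240:]=0;m[:180]=0;m[250:]=0
c=max(cv2.findContours(m,0,2)[0],key=cv2.contourArea); r=cv2.minAreaRect(c); print(r)
B=ray("top",cv2.boxPoints(r),.006); print(B.round(4),B.mean(0)); print([np.linalg.norm(B[i]-B[i-1]) for i in range(4)])
m=((g.min(2)>130)).astype(np.uint8); m2=((s.min(2)>130)).astype(np.uint8); m2[:,:390]=0;m2[:,440:]=0;m2[:255]=0;m2[320:]=0
c=max(cv2.findContours(m2,0,2)[0],key=cv2.contourArea); r=cv2.minAreaRect(c)
M=cv2.moments(c);print("scene slip",ray("scene",(M['m10']/M['m00'],M['m01']/M['m00']),.006))
# mat brush
def brush(im,n,x0,x1,y0,y1):
    q=im.astype(int); m=((q[:,:,2]-q[:,:,0])>35).astype(np.uint8); k=np.zeros_like(m);k[y0:y1,x0:x1]=m[y0:y1,x0:x1]
    c=max(cv2.findContours(k,0,2)[0],key=cv2.contourArea); P=ray(n,c[:,0,:],.003+.012)[:,:2].astype(np.float32)
    r=cv2.minAreaRect(P); print(n,r,cv2.boxPoints(r).round(4).tolist())
brush(t,"top",279,313,194,258); brush(s,"scene",326,368,200,258)
brush(t,"top",192,213,182,240); brush(t,"top",231,253,182,240)
E
```

```text
((221.81036376953125, 211.72415161132812), (12.742679595947266, 42.92580032348633), 3.3664605617523193)
[[0.4822 0.2759 0.006 ]
 [0.6316 0.2727 0.006 ]
 [0.6289 0.2284 0.006 ]
 [0.4796 0.2322 0.006 ]] [0.55558923 0.25230574 0.006     ]
[np.float64(0.043741228048623036), np.float64(0.14941822736034036), np.float64(0.04439917564889643), np.float64(0.149331213431955)]
scene slip [[0.56138142 0.25119723 0.006     ]]
top ((0.49500951170921326, 0.000748857855796814), (0.1849408596754074, 0.0651443749666214), 0.399387001991272) [[0.40230000019073486, 0.03269999846816063], [0.4027999937534332, -0.032499998807907104], [0.5877000093460083, -0.031199999153614044], [0.5873000025749207, 0.03400000184774399]]
scene ((0.48504638671875, -0.009816795587539673), (0.215928316116333, 0.06873182207345963), 8.32403564453125) [[0.373199999332428, 0.00860000029206276], [0.3831999897956848, -0.05950000137090683], [0.5968000292778015, -0.028200000524520874], [0.586899995803833, 0.039799999445676804]]
top ((0.5590415000915527, 0.3170638680458069), (0.18445788323879242, 0.06561645865440369), 2.2128374576568604) [[0.46560001373291016, 0.34630000591278076], [0.46810001134872437, 0.2806999981403351], [0.6524999737739563, 0.28780001401901245], [0.6499000191688538, 0.35339999198913574]]
top ((0.5553824305534363, 0.1830461025238037), (0.18400655686855316, 0.06555597484111786), 1.4439212083816528) [[0.4625999927520752, 0.2134999930858612], [0.4641999900341034, 0.14800000190734863], [0.6481999754905701, 0.1526000052690506], [0.6464999914169312, 0.21809999644756317]]
```

View pics/rest.png

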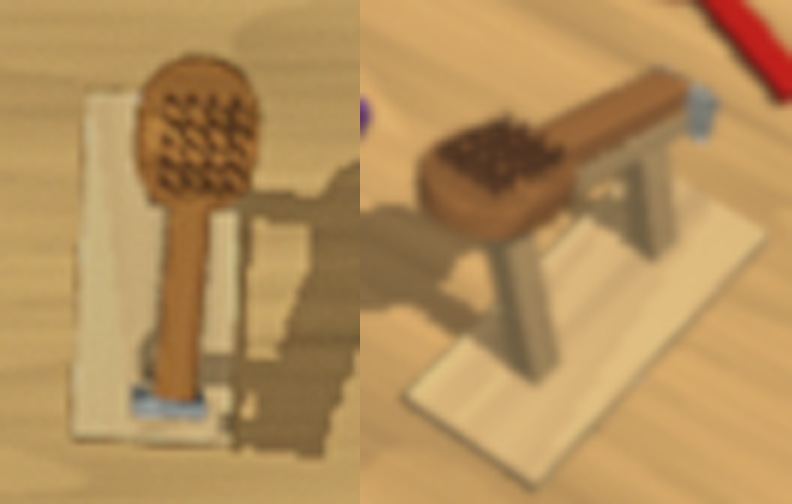

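View pics/traymat.png

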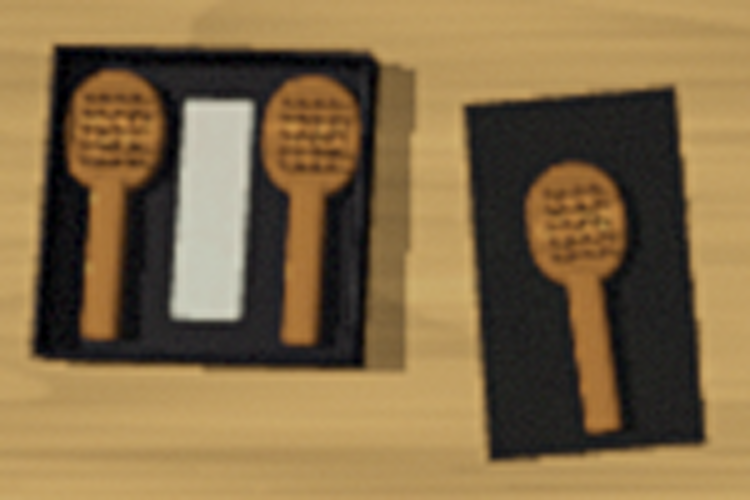

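Rest crop: brush head at the top-image upper end (~378,188), steel stop at (373,235); handle toward the robot side. Tray crop: heads away from robot, slip upright between; mat brush slightly rotated. Now fitting brush silhouettes in both cameras.

```bash
cat >> h.py <<'E'
from scipy.optimize import minimize
from scipy.spatial.transform import Rotation as Ro
K=8
def outline():
    a=np.linspace(0,2*np.pi,60); p=2/2.4
    c,s=np.cos(a),np.sin(a); xy=np.c_[.05+.042*np.sign(c)*abs(c)**p,.032*np.sign(s)*abs(s)**p]
    H=np.vstack([np.c_[xy,0*a],np.c_[xy,0*a+.018]])
    G=np.array([[x,y,z] for x in(-.092,.02) for y in(-.011,.011) for z in(0,.02)])
    return H,G
HG=outline()
def pose(p,z,pitch):
    return np.array([p[0],p[1],z]),Ro.from_euler("ZY",[p[2],-pitch]).as_matrix()
def obs(im,box):
    x0,x1,y0,y1=box; q=im.astype(float); R,G,B=q[...,0],q[...,1],q[...,2]
    soft=np.clip((0.735-G/(R+1))/0.04*.5+.5,0,1)*(R>60)
    c=soft[y0:y1,x0:x1]; b=(cv2.resize(c,None,fx=K,fy=K,interpolation=cv2.INTER_CUBIC)>.5).astype(np.uint8)
    cs=cv2.findContours(b,0,2)[0]; m=np.zeros_like(b); cv2.drawContours(m,[max(cs,key=cv2.contourArea)],-1,1,-1); return m
def fit(ims,boxes,z,pitch,p0):
    O={n:obs(ims[n],boxes[n]) for n in boxes}
    def cost(p):
        t,R=pose(p,z,pitch); tot=0
        for n,b in boxes.items():
            m=np.zeros_like(O[n])
            for S in HG:
                uv=(proj(n,S@R.T+t)+.5-[b[0],b[2]])*K-.5
                cv2.fillConvexPoly(m,cv2.convexHull(np.round(uv).astype(np.int32)),1)
            tot+=(m!=O[n]).sum()/O[n].sum()
        return tot/len(boxes)
    best=None
    for _ in range(2):
        s=np.array(p0); sim=np.vstack([s,s+[.012,0,0],s+[0,.012,0],s+[0,0,.1]])
        r=minimize(cost,s,method="Nelder-Mead",options=dict(initial_simplex=sim,xatol=1e-5,fatol=1e-5)); p0=r.x
    return r.x,r.fun
E
cat > m0.py <<'E'
from h import *
ims={n:cv2.imread(f"pics/{n}0.png")[:,:,::-1] for n in("top","scene")}
J=[("mat",.003,0,(.49,0,0),(279,313,194,262),(326,368,196,260)),
("pk1",.006,0,(.556,.32,0),(190,215,180,241),(370,414,243,305)),
("pk2",.006,0,(.556,.183,0),(230,255,180,241),(413,457,266,330)),
("rest",.150,np.radians(25),(.52,-.2,0),(360,395,170,240),(240,292,160,198))]
for nm,z,pt,p0,bt,bs in J:
    for B in({"top":bt},{"scene":bs},{"top":bt,"scene":bs}):
        x,f=fit(ims,B,z,pt,p0); print(nm,list(B),x.round(4),round(f,3))
E
python3 m0.py
```

```text
mat ['top'] [ 0.4951 -0.0068  0.1455] 0.069
mat ['scene'] [ 0.4955 -0.0076  0.1432] 0.071
mat ['top', 'scene'] [ 0.4952 -0.007   0.1393] 0.072
pk1 ['top'] [ 0.5586  0.3209 -0.0356] 0.061
pk1 ['scene'] [0.556 0.32  0.   ] 1.0Traceback (most recent call last):
  File "m0.py", line 9, in <module>
    x,f=fit(ims,B,z,pt,p0); print(nm,list(B),x.round(4),round(f,3))
        ~~~^^^^^^^^^^^^^^^
  File "h.py", line 44, in fit
    r=minimize(cost,s,method="Nelder-Mead",options=dict(initial_simplex=sim,xatol=1e-5,fatol=1e-5)); p0=r.x
    res = _minimize_neldermead(fun, x0, args, callback, bounds=bounds,
                               **options)
    fxcc = func(xcc)
    fx = function(np.copy(x), *(wrapper_args + args))
  File "h.py", line 37, in cost
    uv=(proj(n,S@R.T+t)+.5-[b[0],b[2]])*K-.5
        ~~~~^^^^^^^^^^^
  File "h.py", line 7, in proj
    f,cx,cy,e,R=cam(n); q=(np.atleast_2d(P)-e)@R
                ~~~^^^
  File "h.py", line 4, in cam
    m=manip.camera_model(n); f=200/np.tan(np.radians(m["fovy"])/2)
ValueError: time passes only in moves, steps and waits
```

```bash
sed -i 's/^def cam(n):/from functools import cache\n@cache\ndef cam(n):/' h.py
python3 - <<'E'
s=open('m0.py').read().replace("(370,414,243,305)","A").replace("(413,457,266,330)","(370,414,243,305)").replace("A)","(413,457,266,330))")
open('m0.py','w').write(s)
E
python3 m0.py; python3 -c "
from h import *
print(manip.read_t())
# rest: base corners, top crop pixels (/6 + offset)
k=lambda a,ox,oy:(np.array(a)+.5)/6-.5+[ox,oy]
print(ray('top',k([(86,93),(72,438),(240,445)],345,168),.015))
print(ray('scene',k([(405-360,398),(533-360,487),(768-360,232)],235,152),.015))
print(ray('top',k([(133,390),(208,393)],345,168),.150-.0389+.011))"
```

```text
mat ['top'] [ 0.4951 -0.0068  0.1455] 0.069
mat ['scene'] [ 0.4955 -0.0076  0.1432] 0.071
mat ['top', 'scene'] [ 0.4952 -0.007   0.1393] 0.072
pk1 ['top'] [ 0.5586  0.3209 -0.0356] 0.061
pk1 ['scene'] [ 0.5586  0.3193 -0.0276] 0.067
pk1 ['top', 'scene'] [ 0.5585  0.3206 -0.0354] 0.071
pk2 ['top'] [ 0.5553  0.1849 -0.0317] 0.048
pk2 ['scene'] [ 0.5554  0.1836 -0.0271] 0.079
pk2 ['top', 'scene'] [ 0.5553  0.1842 -0.0329] 0.067
rest ['top'] [ 0.504  -0.18    0.1667] 1.0
rest ['scene'] [ 0.4667 -0.1667  0.1778] 1.0
rest ['top', 'scene'] [ 0.472 -0.152  0.1  ] 1.0
0.1
[[ 0.6537146  -0.22054488  0.015     ]
 [ 0.45479189 -0.21027729  0.015     ]
 [ 0.4508651  -0.30497348  0.015     ]]
[[ 0.65384838 -0.31012702  0.015     ]
 [ 0.65989969 -0.22018964  0.015     ]
 [ 0.459155   -0.20914977  0.015     ]]
[[ 0.47064109 -0.23567614  0.1221    ]
 [ 0.46905671 -0.27526609  0.1221    ]]
```

```bash
sed -i 's/(.52,-.2,0)/(.555,-.26,-.05)/; s/^J=\[/J=[/' m0.py; sed -i 's/^for nm/J=J[3:]\nfor nm/' m0.py; python3 m0.py
```

```text
rest ['top'] [ 0.5558 -0.2637 -0.0724] 0.123
rest ['scene'] [ 0.5562 -0.2639 -0.0134] 0.131
rest ['top', 'scene'] [ 0.5551 -0.2629 -0.0466] 0.134
```

```bash
cat > a.py <<'E'
from h import *
GX=-.014
REST=(.5555,-.2625,.150,-.050,np.radians(25)); SLIP=(.5565,.2524,.006,-.024,0.); MAT=(.4952,-.007,.003,.142,0.)
def tool(b,up=0.,dx=0.,dz=0.,flip=1,dy=0.):
    """TCP pose with the brush at pose b, shifted along its own axes; up = world z"""
    t,R=pose((b[0],b[1],b[3]),b[2],b[4])
    p=t+R@np.array([GX+dx,dy,.022-.002+.003-.001+.078-.000+dz]); p[2]+=up
    return p,R@np.diag([flip,-flip,-1.])
def feel(step,n,thr,axis):
    """small straight steps until the force against them has grown by thr"""
    axis=np.array(axis); f0=manip.read_wrist_force()@axis; p=np.array(manip.read_tcp_pos()); f=0
    for i in range(n):
        p=p+axis*step; manip.move_l(p,vel=.02); f=f0-manip.read_wrist_force()@axis
        if f>thr: break
    print("feel",i+1,"steps f=%.1f"%f); return i<n-1
def st(s): print(s,"t=%.1f"%manip.read_t(),np.round(manip.read_tcp_pos(),4),"gap %.4f"%manip.read_finger_gap(),"F",np.round(manip.read_wrist_force(),1))
E
python3 - <<'E'
from a import *
print(manip.read_tool_rot().round(2).tolist() if hasattr(manip.read_tool_rot(),'round') else manip.read_tool_rot())
for n,b in(("rest",REST),("slip",SLIP),("mat",MAT)):
    for fl in(1,-1):
        for dz in(0,.08):
            q=manip.solve_ik(*tool(b,dz=dz,flip=fl)); print(n,fl,dz,None if q is None else np.round(q,2))
E
```

```text
[[-0.91, 0.41, -0.0], [0.41, 0.91, -0.0], [0.0, -0.0, -1.0]]
rest 1 0 [-0.75  0.09  1.88  0.37  0.87  0.67]
rest 1 0.08 [-0.8  -0.06  1.87  0.34  1.03  0.69]
rest -1 0 [-0.75  0.09  1.88  0.37  0.87 -2.47]
rest -1 0.08 [-0.8  -0.06  1.87  0.34  1.03 -2.46]
slip 1 0 [ 0.29  0.48  1.62 -0.    1.04  1.89]
slip 1 0.08 [ 0.29  0.37  1.59 -0.    1.18  1.89]
slip -1 0 [ 0.29  0.48  1.62 -0.    1.04 -1.26]
slip -1 0.08 [ 0.29  0.37  1.59 -0.    1.18 -1.26]
mat 1 0 [-0.2   0.28  1.92 -0.    0.94  1.23]
mat 1 0.08 [-0.2   0.15  1.88 -0.    1.11  1.23]
mat -1 0 [-0.2   0.28  1.92 -0.    0.94 -1.91]
mat -1 0.08 [-0.2   0.15  1.88 -0.    1.11 -1.91]
```

```bash
python3 - <<'E'
from a import *
manip.grip(.05,50)
manip.reach(*tool(REST,dz=.09)); st("pre")
manip.move_l(*tool(REST),vel=.1); st("at")
manip.grip(0.0,50); st("gripped")
manip.move_l(*tool(REST,dz=.08),vel=.15); st("lifted")
for n in("top","scene"): cv2.imwrite(f"pics/{n}1.png",manip.camera(n)[:,:,::-1])
t=cv2.imread("pics/top1.png")[150:270,330:430]; s=cv2.imread("pics/scene1.png")[120:240,220:340]
cv2.imwrite("pics/lift.png",np.hstack([cv2.resize(t,(400,480),interpolation=2),cv2.resize(s,(400,480)[:1]+(480,)) if 0 else cv2.resize(s,(400,400),interpolation=2).repeat(1,0) if 0 else cv2.resize(s,(400,480),interpolation=2)]))
E
```

```text
pre t=3.8 [ 0.4629 -0.2573  0.3163] gap 0.0499 F [-0.4  0.1  0.7]
at t=4.9 [ 0.5009 -0.26    0.2354] gap 0.0500 F [-0.4 -0.2 -0.2]
gripped t=5.4 [ 0.5006 -0.2599  0.235 ] gap 0.0215 F [-1.3 -0.3  2.7]
lifted t=6.1 [ 0.4665 -0.2577  0.3062] gap 0.0215 F [ 1.1  0.4 -2.6]
```

View pics/lift.png

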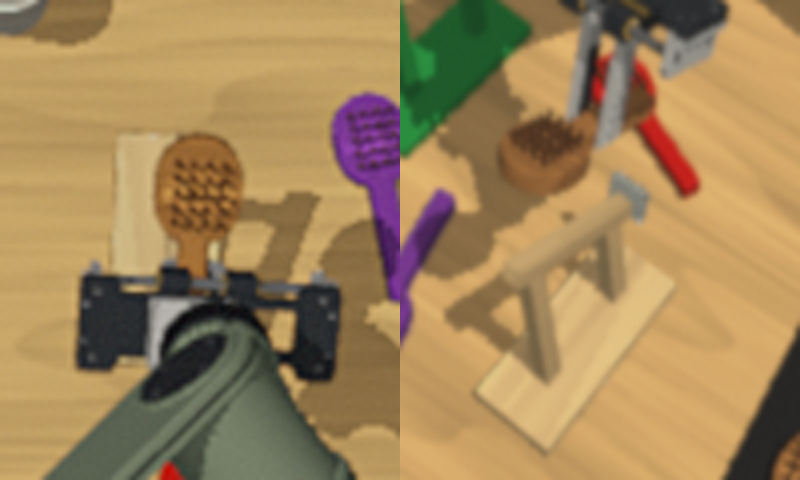

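Brush is held level in the pads: head tip at top px (380,183), rail bare. Moving over the tray and checking the head position.

```bash
python3 - <<'E'
from a import *
def headpts(b,tcp_off): 
    t,R=pose((b[0],b[1],b[3]),b[2],b[4]); return proj("top",(HG[0]+[0,0,tcp_off])@R.T+t)
e=headpts(REST,.08); print("exp lift: tip row %.1f  col %.1f..%.1f"%(e[:,1].min(),e[:,0].min(),e[:,0].max()), "obs 183.0 368.5..390.5")
manip.reach(*tool(SLIP,up=.12)); st("over tray")
for n in("top","scene"): cv2.imwrite(f"pics/{n}2.png",manip.camera(n)[:,:,::-1])
S2=list(SLIP);S2[2]+=.12; e=headpts(S2,0); print("exp tray",e.min(0),e.max(0))
t=cv2.imread("pics/top2.png"); s=cv2.imread("pics/scene2.png")
f=lambda im,x,y,w,h:cv2.resize(im[y:y+h,x:x+w],(400,600),interpolation=cv2.INTER_CUBIC)
cv2.imwrite("pics/v2.png",np.hstack([f(t,185,150,80,120),f(t,345,150,80,120)])) 
E
```

```text
exp lift: tip row 181.9  col 368.2..390.8 obs 183.0 368.5..390.5
over tray t=8.1 [0.543  0.2518 0.2262] gap 0.0219 F [ 0.9 -0.9 -1.7]
exp tray [203.38872753 176.36716911] [224.78617589 203.23508866]
```

View pics/v2.png

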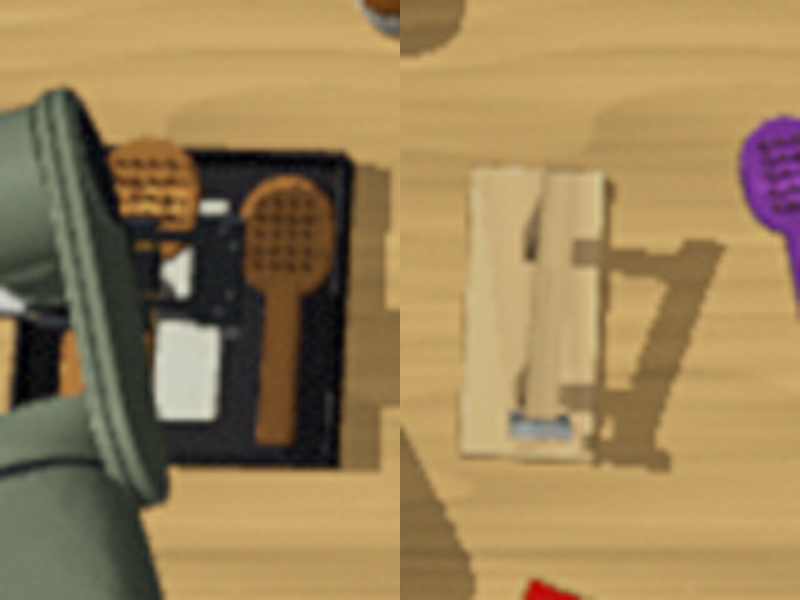

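Tip of held head at top px (179–184, ~177.2); slip centre visible; bare rail and stop at (372.7, 235). Checking model bias against the packed brush before lowering.

```bash
python3 - <<'E'
from a import *
def hp(x,y,z,w,p,n="top"):
    t,R=pose((x,y,w),z,p); return proj(n,HG[0]@R.T+t)
def tip(im,c0,c1,r0,r1):
    q=im.astype(float); s=np.clip((0.735-q[...,1]/(q[...,2]+1))/.08+.5,0,1)*(q[...,2]>60)
    c=s[r0:r1,c0:c1].max(1) if 0 else s[r0:r1,c0:c1].mean(1); i=np.argmax(c>.5); return r0+i-(c[i]-.5)/(c[i]-c[i-1]+1e-6)
i0,i1,i2=[cv2.imread(f"pics/top{k}.png") for k in range(3)]
for nm,im,b in(("pk2",i0,(.5553,.1849,.006,-.032,0)),("pk2b",i2,(.5553,.1849,.006,-.032,0)),("mat",i0,(.4951,-.0068,.003,.1455,0)),("rest0",i0,REST),
   ("lift",i1,(*(np.array(REST[:3])+pose((0,0,REST[3]),0,REST[4])[1]@[0,0,.08]),REST[3],REST[4])),("tray",i2,(SLIP[0],SLIP[1],.126,SLIP[3],0))):
    e=hp(*b); k=e[:,1].argmin(); c=int(round(e[k,0])); r=int(e[k,1])
    print(nm,"exp",e[k].round(2),"obs row %.2f"%tip(im,c-1,c+3,r-7,r+9))
t,R=pose((REST[0],REST[1],REST[3]),.150,REST[4])
P=np.array([[-.092,.02,.012],[-.092,-.02,.012],[-.092,.01,0],[-.092,-.01,0],[.07,.01,0],[.07,-.01,0]])
for n,o,k in(("top",(345,150),5),):
    print(n,((proj(n,P@R.T+t)+.5-o)*k+[400,0]).round(0).tolist())
s=cv2.imread("pics/scene2.png")[150:240,230:320]; s=cv2.resize(s,(600,600),interpolation=cv2.INTER_CUBIC)
uv=((proj("scene",P@R.T+t)+.5-[230,150])*(600/90))
for a in uv: cv2.circle(s,tuple(int(v) for v in a),3,(255,0,255),1)
cv2.imwrite("pics/rail.png",s)
E
```

```text
pk2 exp [242.07 184.43] obs row 184.50
pk2b exp [242.07 184.43] obs row 184.50
mat exp [294.34 201.93] obs row 201.50
rest0 exp [376.25 176.11] obs row 177.17
lift exp [378.5  181.87] obs row 183.26
tray exp [214.33 176.37] obs row 177.44
top [[515.0, 419.0], [578.0, 422.0], [530.0, 414.0], [561.0, 416.0], [548.0, 167.0], [580.0, 169.0]]
```

View pics/rail.png

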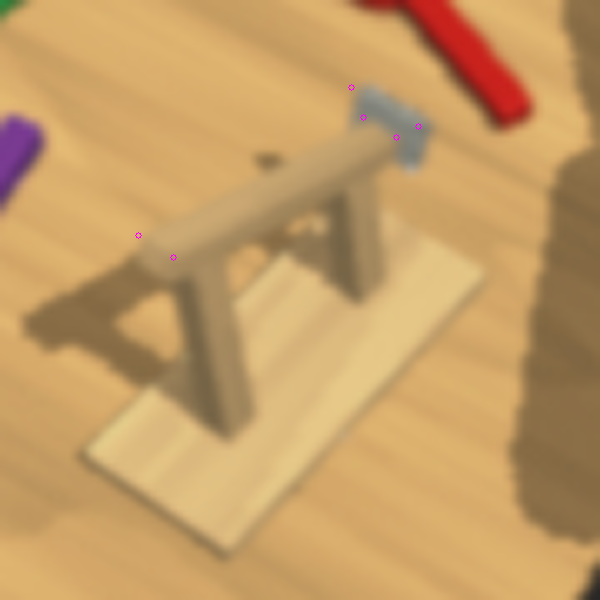

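```bash
python3 - <<'E'
from a import *
manip.move_l(*tool(SLIP,up=.05,dx=.0025),vel=.15)
manip.move_l(*tool(SLIP,up=.005,dx=.0025),vel=.05); st("low")
feel(.001,9,5,(0,0,-1)); st("contact")
manip.grip(.045); st("open")
manip.move_l(np.array(manip.read_tcp_pos())+[0,0,.13],vel=.2)
manip.reach(*tool(MAT,up=.14)); st("over mat")
for n in("top","scene"): cv2.imwrite(f"pics/{n}3.png",manip.camera(n)[:,:,::-1])
ims={n:cv2.imread(f"pics/{n}3.png")[:,:,::-1] for n in("top","scene")}
for nm,p0,bt,bs in(("pk1",(.556,.32,0),(190,215,180,241),(413,457,266,330)),("pk2",(.556,.183,0),(230,255,180,241),(370,414,243,305)),("placed",(.556,.252,-.03),(211,235,180,241),(390,436,255,317))):
    for B in({"top":bt},{"scene":bs}):
        x,f=fit(ims,B,.006,0,p0); print(nm,list(B),x.round(4),round(f,3))
f=lambda im,x,y,w,h:cv2.resize(im[y:y+h,x:x+w],(400,400),interpolation=cv2.INTER_CUBIC)
cv2.imwrite("pics/v3.png",np.hstack([f(ims["top"],180,170,80,80),f(ims["scene"],365,235,100,100)])[:,:,::-1])
E
```

```text
low t=9.9 [0.5454 0.2528 0.1114] gap 0.0214 F [ 1.2 -0.1 -1.8]
feel 7 steps f=6.8
contact t=11.6 [0.5456 0.2529 0.1055] gap 0.0219 F [-2.9 -1.5  5.1]
open t=12.2 [0.5453 0.2528 0.1042] gap 0.0455 F [-0.1 -0.7  0.3]
over mat t=14.0 [ 0.4814 -0.0085  0.2425] gap 0.0455 F [-0.4  0.9  0.3]
pk1 ['top'] [ 0.5587  0.3208 -0.0359] 0.113
pk1 ['scene'] [ 0.5587  0.3194 -0.0314] 0.293
pk2 ['top'] [ 0.555   0.1848 -0.0343] 0.084
pk2 ['scene'] [ 0.5553  0.1837 -0.0253] 0.338
placed ['top'] [ 0.5594  0.2552 -0.035 ] 0.209
placed ['scene'] [ 0.5594  0.2537 -0.0269] 0.551
```

View pics/v3.png

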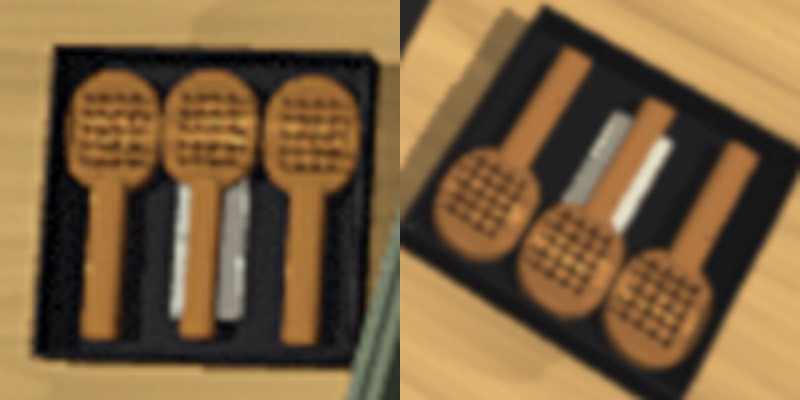

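Tray view: all three lie flat, but the placed brush sits ~2.4 mm too far forward and ~2.3 mm towards the left neighbour (relative to the neighbours' midpoint, both cameras agree). Mending that, then measuring the stop.

```bash
python3 - <<'E'
from a import *
R=tool(SLIP)[1]; p=np.array([.5453,.2528,.1045])
manip.reach(p+[0,0,.1],R); manip.move_l(p+[0,0,.01],vel=.15); manip.move_l(p,vel=.05); manip.grip(0.,40); st("regrip")
manip.move_l(p+[0,0,.005],vel=.05)
manip.move_l(p+[-.0025,-.0023,.005],vel=.03)
manip.move_l(p+[-.0025,-.0023,.0025],vel=.03)
feel(.001,6,5,(0,0,-1)); st("contact")
manip.grip(.045); st("open")
manip.move_l(np.array(manip.read_tcp_pos())+[0,0,.13],vel=.2)
manip.reach(*tool(MAT,up=.14)); st("over mat")
for n in("top","scene"): cv2.imwrite(f"pics/{n}4.png",manip.camera(n)[:,:,::-1])
ims={n:cv2.imread(f"pics/{n}4.png")[:,:,::-1] for n in("top","scene")}
for nm,p0,bt,bs in(("pk1",(.556,.32,0),(190,215,180,241),(413,457,266,330)),("pk2",(.556,.183,0),(230,255,180,241),(370,414,243,305)),("placed",(.556,.252,-.03),(211,235,180,241),(390,436,255,317))):
    for B in({"top":bt},{"scene":bs}):
        x,f=fit(ims,B,.006,0,p0); print(nm,list(B),x.round(4),round(f,3))
# stop mask
t,Rr=pose((REST[0],REST[1],-.053),.150,REST[4])
for k in (2,4):
  for n,b in(("top",(360,385,225,242)),("scene",(278,298,160,178))):
    q=cv2.imread(f"pics/{n}{k}.png").astype(float); m=np.zeros(q.shape[:2],bool); m[b[2]:b[3],b[0]:b[1]]=(q[...,0]/q[...,2]>.8)[b[2]:b[3],b[0]:b[1]]
    v,u=np.nonzero(m); 
    c=(u.mean(),v.mean())
    # lateral coordinate: plane through stop face (x=-.092 in rail frame)
    f,cx,cy,e,R0=cam(n); 
    for (a,bb) in [c]:
        d=R0@np.array([(a-cx)/f,(bb-cy)/f,1]); nrm=Rr[:,0]; s=((t-.095*nrm-e)@nrm)/(d@nrm); print(k,n,len(u),np.round(c,2),"rail coords",(Rr.T@(e+s*d-t)).round(4))
E
```

```text
regrip t=16.8 [0.5454 0.2529 0.1047] gap 0.0217 F [-0.6  0.4  1.6]
feel 3 steps f=8.2
contact t=18.3 [0.5428 0.2505 0.1047] gap 0.0215 F [-2.5 -1.   6.2]
open t=18.9 [0.5427 0.2504 0.1036] gap 0.0451 F [-0.4 -0.6  0.4]
over mat t=20.7 [ 0.4813 -0.0085  0.2424] gap 0.0449 F [-0.3  0.1  0.4]
pk1 ['top'] [ 0.5586  0.3208 -0.0357] 0.105
pk1 ['scene'] [ 0.5587  0.3193 -0.0286] 0.285
pk2 ['top'] [ 0.555   0.1848 -0.0318] 0.093
pk2 ['scene'] [ 0.5549  0.1835 -0.0293] 0.351
placed ['top'] [ 0.5573  0.2526 -0.0286] 0.197
placed ['scene'] [ 0.5568  0.2512 -0.0225] 0.551
2 top 48 [372.56 235.17] rail coords [-0.095   0.004   0.0184]
2 scene 52 [288.83 167.92] rail coords [-0.095   0.0058  0.005 ]
4 top 45 [372.56 235.04] rail coords [-0.095   0.0039  0.0172]
4 scene 55 [289.04 168.31] rail coords [-0.095   0.0069  0.0041]<stdin>:20: RuntimeWarning: divide by zero encountered in divide
<stdin>:20: RuntimeWarning: invalid value encountered in divide
```

Placed brush is now within 0.5 mm of the neighbours' midpoint. Now the next brush; passed brush lay ~3.6 mm to −y of the stop's centre, so rail target is y≈−0.261.

```bash
sed -i 's/^def tool/RAIL=(.5555,-.2608,.150,-.053,np.radians(25))\ndef tool/' a.py; python3 - <<'E'
from a import *
M=(.4952,-.008,.003,.142,0.)
manip.move_l(*tool(M,up=.02),vel=.2); manip.move_l(*tool(M),vel=.06); manip.grip(0.,50); st("grip")
manip.move_l(*tool(M,up=.24),vel=.2); st("up")
manip.reach(*tool(RAIL,dx=.006,dz=.08)); st("over rail")
cv2.imwrite("pics/top5.png",manip.camera("top")[:,:,::-1])
manip.move_l(*tool(RAIL,dx=.006,dz=.02),vel=.1)
manip.move_l(*tool(RAIL,dx=.006,dz=.006),vel=.05); st("low")
R=tool(RAIL)[1]; n,x=-R[:,2],R[:,0]
ok=feel(.001,10,5,-n); st("contact")
if ok:
    manip.move_l(np.array(manip.read_tcp_pos())+.0007*n,vel=.02)
    ok=feel(.0008,18,5,-x); st("stop")
    t,Rr=pose((RAIL[0],RAIL[1],RAIL[3]),.15,RAIL[4]); print("rail coords of brush",(Rr.T@(np.array(manip.read_tcp_pos())-t)-[GX,0,.1]).round(4))
for k in("top","scene"): cv2.imwrite(f"pics/{k}6.png",manip.camera(k)[:,:,::-1])
f=lambda im,x,y,w,h:cv2.resize(im[y:y+h,x:x+w],(400,600),interpolation=cv2.INTER_CUBIC)
cv2.imwrite("pics/v6.png",np.hstack([f(cv2.imread("pics/top6.png"),345,165,60,90),f(cv2.imread("pics/scene6.png"),240,140,60,90)]))
E
```

```text
grip t=22.5 [ 0.4815 -0.01    0.1032] gap 0.0217 F [-0.3  0.   1.5]
up t=23.9 [ 0.4806 -0.0098  0.3415] gap 0.0214 F [ 0.9 -0.2 -1.6]
over rail t=24.9 [ 0.4723 -0.2556  0.3093] gap 0.0218 F [ 0.4  0.7 -1.5]
low t=26.1 [ 0.5034 -0.2579  0.2422] gap 0.0217 F [ 0.1  0.2 -1.4]
feel 5 steps f=5.6
contact t=27.4 [ 0.5055 -0.2581  0.2381] gap 0.0217 F [-3.   0.5  3.4]
feel 12 steps f=5.1
stop t=30.6 [ 0.4978 -0.258   0.2358] gap 0.0212 F [5.7 2.2 0.4]
rail coords of brush [-0.0021 -0.0002  0.0022]
```

View pics/v6.png

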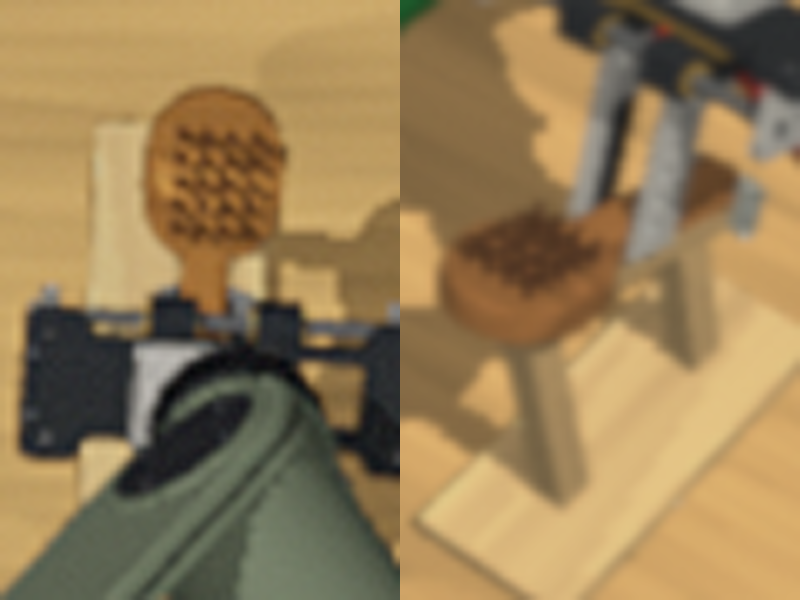

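Brush on/near the rail (head at top px ~(377,188)), handle end touching the stop by force. Seating it and releasing.

```bash
python3 - <<'E'
from a import *
R=tool(RAIL)[1]; n,x=-R[:,2],R[:,0]
feel(.0006,10,5,-n); st("seated")
t,Rr=pose((RAIL[0],RAIL[1],RAIL[3]),.15,RAIL[4]); print((Rr.T@(np.array(manip.read_tcp_pos())-t)-[GX,0,.1]).round(4))
manip.grip(.045); st("open")
manip.move_l(np.array(manip.read_tcp_pos())+.1*n,vel=.15)
manip.movej([.6,*np.array(manip.read_joints())[1:]]); st("away")
for k in("top","scene"): cv2.imwrite(f"pics/{k}7.png",manip.camera(k)[:,:,::-1])
ims={k:cv2.imread(f"pics/{k}7.png")[:,:,::-1] for k in("top","scene")}
bt,bs=(360,395,170,240),(240,292,158,200)
for B in({"top":bt},{"scene":bs},{"top":bt,"scene":bs}):
    a,f=fit(ims,B,.15,np.radians(25),(.555,-.26,-.05)); print(list(B),a.round(4),round(f,3))
f=lambda im,x,y,w,h:cv2.resize(im[y:y+h,x:x+w],(400,600),interpolation=cv2.INTER_CUBIC)
cv2.imwrite("pics/v7.png",np.hstack([f(cv2.imread("pics/top7.png"),345,165,60,90),f(cv2.imread("pics/scene7.png"),240,140,60,90)]))
E
```

```text
feel 3 steps f=7.2
seated t=31.4 [ 0.4986 -0.2583  0.2349] gap 0.0217 F [-0.6  0.9  5.6]
[-0.0017 -0.0005  0.001 ]
open t=32.0 [ 0.4984 -0.258   0.234 ] gap 0.0450 F [ 0.6  0.4 -0.4]
away t=35.4 [0.3228 0.4112 0.3239] gap 0.0452 F [-0.6 -0.1  0. ]
['top'] [ 0.5536 -0.26   -0.0668] 0.124
['scene'] [ 0.5538 -0.2611 -0.0174] 0.132
['top', 'scene'] [ 0.553  -0.2606 -0.0547] 0.137
```

View pics/v7.png

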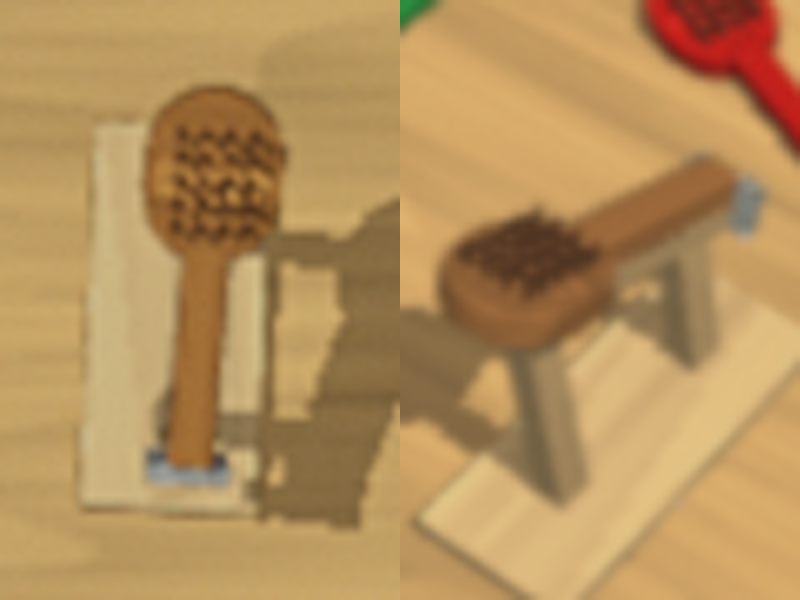

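Handle is centred on the stop (within about 1 mm), its end touches the stop, head is uphill and pins are up. Handing in.

```bash
python3 -c "
from rig import manip
print(manip.sign_off())"
```

```text
the job is handed in; nothing more can be done
None
```

The job is handed in at about 35 s of the 72 s. The passed brush lies flat in the tray's empty place, within about 0.5 mm of centre after one small correction. The next brush lies on the rest, pins up and head at the upper end, centred to about 1 mm with its handle end against the stop; the packed brushes did not move measurably, and the arm never went near the bottle, mug or tape.

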